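Scan the wide bin's barcode

ROBOT

A 7-joint arm with a two-finger parallel gripper is mounted at the origin on the work surface. World frame = base frame: x ahead of the robot, y to its left, z up, the work surface at z = 0. Lengths are in m, angles in rad, forces in N, time in s.
With the tool pointing down it reaches from about 0.425 to 1.025 m from the base axis. Payload 9.4 kg.
Tool frame: the origin (TCP) lies on the mounting face of the last link; the fingertips stand 173 mm ahead of it and the grasp point (between the pads) lies 155 mm ahead of it; z points along the fingers, y is the direction in which the jaws open and shut (so a half turn about z gives the same grasp; the last joint's range is limited). The gripper opens to 85 mm and grips with 20 to 120 N. Pads are 22 mm wide; open, the fingers measure 114 mm over their backs; the gripper's body (76 mm by 85 mm) begins 54 mm behind the grasp point. The pads swing forward as they close: fully open they stand 13 mm farther back than shut.
Start: joints at [-1.419, 0.599, -0.003, 1.599, 0.002, 0.943, -0.08], TCP at [0.164, 0.706, 0.405] pointing down, gripper open.
Joint ranges: [-2.57, 2.57], [-0.35, 1.97], [-1.29, 1.29], [0.11, 2.56], [-1.05, 4.19], [0.11, 1.86], [-2.63, 2.63]. Speed limits (rad/s): [2.22, 2.22, 3.01, 3.01, 3.14, 3.14, 3.14].

INTERFACE

Orientations are given as a unit quaternion [x, y, z, w].
In Python, from bench import env, imaging gives the robot as it stands.
- The arm moves only by the tool step_arm, never from a script. Its argument "increments" is a list of rows, each a list of 7 numbers: the shift along the world's x, y, z in mm, then the turn, a rotation vector about the world's x, y, z in rad, then the closure, from 0 (fully open) to 1 (shut). A call has 1 to 20 rows; each row is the pose to reach, as a shift and turn from the pose commanded when the call began; what a row does not reach only later rows make up. A row lasts 1/12 s, in which the tool goes at most 41.7 mm and 7.16 degrees, less where a joint would pass 70% of its speed; a pose out of reach is approached as far as the arm can. A call with a gripper value outside its range is refused whole. The fingers move at their own pace and stop on an object; "squeeze" is the grip in N (left out, the last holds). Time passes only in rows, so rows that repeat a pose let the fingers close. It gives the time, the measured TCP pose, the force and the opening at its end, in the units of the state.
- env.get_obs(): the state, without advancing time (a new reading comes with each control period).
- imaging.grab_frame(name): name is "scene" or "top" or "wrist"; returns (picture, depth): 420x560x3 uint8, red, green, blue; 420x560 float32, m along the optical axis (not along the pixel's ray), 0 where there is no reading.
- imaging.camera_model(name): a dict with "vertical_fov" (degrees; the focal length in pixels is half the picture's height over the tangent of half this angle, whatever the lens; pixels are square), "cx", "cy" (the principal point, pixels), "k1" (the pictures are not rectified: a ray, as slopes to the right and down, at radius r is drawn at 1 + k1 r^2 times it, then the intrinsics apply), "camera_from_world" (4x4, takes a point from world to camera coordinates); the wrist camera has in their place "tool_from_camera" (4x4, takes a point from camera to tool coordinates, whose origin is the TCP and whose axes are the flange's). Camera axes: x right, y down, z forward; pixel columns grow to the right and rows downward; lengths in m; the calibration is good to about 2 mm. A picture is of the moment at which its call begins: read the wrist's pose just before it. camera_model takes no time and is no camera call.
- env.job_done(): hands the job in, once; it reports no verdict.
The state is a dict: "time": time; "qpos": joint angles; "joint_velocities": joint speeds; "tau": joint torques, N m; "position": TCP position; "ee_rot": TCP orientation; "contact_force": force on the tool from outside, world axes, zero at the start; "moment": the same for the moment, N m; "width": finger opening in m.
Only numpy, scipy, OpenCV 4.12 (cv2) and the standard library are available. Lean on these libraries where they do the work, as an engineer would, in place of code of your own. Each camera call takes 0.05 s, during which the arm holds its last target. There are 200 camera calls.

TASK

Pick up the hand-held barcode scanner and aim it squarely at the middle of the barcode label on the front of the wide picking bin (the widest and tallest of the three bins standing in a row, not a narrow one), with its window about 10 cm from the label, and hold it steady there for a good second. Then set the scanner down, without dropping it, standing on the bench where you took it from.

Things in the scene. Friction and masses are not known exactly. Their poses are not given: they have to be found in the camera images.
- scanner_grip (a point): Middle of the grey scanner's handle, 50 mm above the bench, near its balance point (200 g). Handle: level bar 125 mm long (x, forward to the head), 30 wide (y; pinch across it from above), 28 high (z up). The scanner stands on a foot under the handle's rear end and on its 66 mm wide nose, which starts 50 mm ahead of this point, bent 45 degrees down. The lying black torch is not it.
- scan_window: Centre of the scanner's amber window (54 x 22 mm) on the end face of its nose, rigidly 94 mm ahead of scanner_grip and 38 mm below it. Its x axis is the scanning beam, leaving the window 45 degrees forward and down while the handle is level; y runs across the nose, as the handle's y.
- wide_bin_barcode (a point): Face centre of the 75 x 32 mm white barcode label before the front lip of the fixed wide blue bin (150 mm wide, 170 deep, 100 high; the others 95 wide, 80 high), 49 mm above the bench. It faces the robot's side and 45 degrees up; x points into the label (forward, 45 degrees down), y along its width. Aimed squarely with level handle, window and label axes are parallel, the label on the window's x.

How it is judged:
On the way, in this order (a step that is already met when the one before it is completed fails the run):
1. the scanner is lifted clear of the bench (height (world z) of scanner_grip above 0.09 m), for 0.2 s.
2. the scanner is aimed squarely at the wide bin's barcode, from 60 to 140 mm, and held steady (x of wide_bin_barcode in the frame of scan_window between 0.06 and 0.14 m and y of wide_bin_barcode in the frame of scan_window between -0.02 and 0.02 m and z of wide_bin_barcode in the frame of scan_window between -0.02 and 0.02 m and angle between the x axis of scan_window and the x axis of wide_bin_barcode, either way round below 0.3 rad and linear speed of scan_window below 0.02 m/s and angular speed of scan_window below 0.2 rad/s), for 1 s.
At the end, for the whole second after the job is handed in: After the scan the scanner stands level on the bench again (handle's middle under 58 mm high, tilt under 0.15 rad), at rest, its handle's middle within 50 mm of where it began (distance of scanner_grip from where it was at the start of the episode below 0.05 m and height (world z) of scanner_grip below 0.058 m and angle between scanner_grip's own z axis and vertical below 0.15 rad and linear speed of scan_window below 0.02 m/s); the robot touches nothing.
It fails at once if the scanner is dropped or thrown onto the bench (its window moves faster than 0.6 m/s with the handle's middle under 90 mm high) (height (world z) of scanner_grip below 0.09 m and linear speed of scan_window above 0.6 m/s).
It also fails if it takes over 58 s, if anything falls off the work surface, if the arm or the gripper's body presses on something with over 40 N, if the wrist force passes 120 N, or if a joint passes its speed limit or range.

## Working session

There is one attempt and no reset: what is moved stays moved. The work goes in short steps, Python scripts to look and compute and a tool call to move; the robot and the scene stay as the last step left them, time stands still between calls to the robot, and variables do not carry over. Pictures are saved under pics/ and viewed, about 8 in all and at most 12, crops included, and the job is handed in when it is done.

Besides the shell and the picture viewer there is one more tool, called after ">>>" as name([rows], argument=value, ...), one row to a line, values as JSON. step_arm: Moves the arm, as the interface text tells. Its arguments: {"type":"object","properties":{"increments":{"type":"array","items":{"type":"array","items":{"type":"number"}}},"squeeze":{"type":"number"}},"required":["increments"]}

```bash
mkdir -p pics; cat > h.py <<'E'
import numpy as np, cv2
from bench import env, imaging
from scipy.spatial.transform import Rotation as R
def grab(n):
    o=env.get_obs(); p,d=imaging.grab_frame(n); return p,d,o
def points(n,d,o):
    m=imaging.camera_model(n); H,W=d.shape
    f=H/2/np.tan(np.radians(m["vertical_fov"])/2)
    K=np.array([[f,0,m["cx"]],[0,f,m["cy"]],[0,0,1.]])
    g=np.stack(np.meshgrid(np.arange(W),np.arange(H)),-1).reshape(-1,1,2).astype(float)
    s=cv2.undistortPoints(g,K,np.array([m["k1"],0,0,0.])).reshape(H,W,2)
    c=np.dstack([s,np.ones((H,W))])*d[...,None]
    if "camera_from_world" in m: T=np.linalg.inv(np.array(m["camera_from_world"]))
    else:
        B=np.eye(4);B[:3,:3]=R.from_quat(o["ee_rot"]).as_matrix();B[:3,3]=o["position"]
        T=B@np.array(m["tool_from_camera"])
    P=c@T[:3,:3].T+T[:3,3]; P[d==0]=np.nan
    return P
def save(n,p): cv2.imwrite("pics/"+n,p[...,::-1])
E
python3 - <<'E'
from h import *
for n in("scene","top"):
    p,d,o=grab(n); save(n+"1.png",p); np.savez(n+"1.npz",p=p,d=d,P=points(n,d,o))
print(env.get_obs())
E
```

```text
{'time': 0.1, 'qpos': array([-1.41867168,  0.60008586, -0.00254957,  1.60004833,  0.00179764,
        0.94292654, -0.07980239]), 'joint_velocities': array([ 0.00100695, -0.0012018 ,  0.00035991,  0.00053689,  0.00078526,
        0.00084801,  0.00018301]), 'tau': array([ 4.92532505e-03, -7.77996469e+01,  1.56999562e+00, -2.58624691e+01,
        1.26578988e-02,  5.40659690e-03,  1.62343713e-05]), 'position': array([0.1644002 , 0.70593166, 0.40387417]), 'ee_rot': array([ 1.14133119e-01,  9.93465195e-01, -7.32696528e-04, -1.86067496e-05]), 'contact_force': array([-0.37195343,  0.16493565, -0.50325292]), 'moment': array([ 0.04761453, -0.01223598,  0.05830358]), 'width': 0.08536096958132564}
```

View pics/scene1.png

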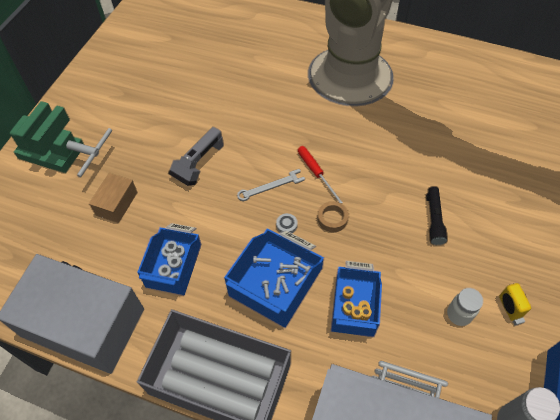

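View pics/top1.png

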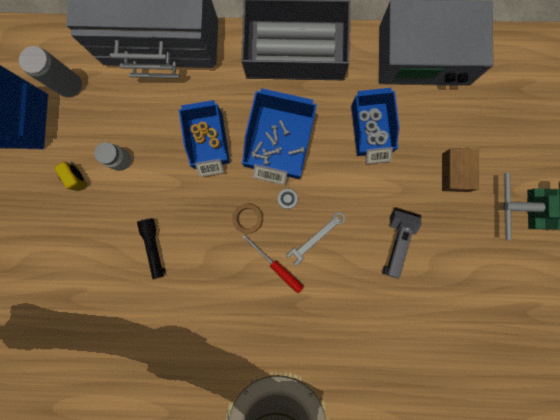

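The scene view shows the scanner at about (198,155) and the wide bin at about (275,278). In the top view the scanner is at (402,240) with its head up, towards the bins. The wide bin is at (280,133) and its label at (270,175). The torch is at (150,248).

```bash
python3 - <<'E'
from h import *
z=np.load("top1.npz"); P=z["P"]; p=z["p"].astype(int)
m=np.zeros(P.shape[:2],bool); m[195:290,370:430]=1
Q=P[m]; print("bench z",np.nanmedian(P[300:330,300:400,2]))
Q=Q[Q[:,2]>0.015]; print(len(Q),Q.min(0),Q.max(0))
for a in(.03,.04,.05,.055,.06,.065,.07): 
    q=Q[Q[:,2]>a]; print(a,len(q), q.mean(0) if len(q) else '')
h=Q[(Q[:,2]>.055)]
c=h.mean(0); u=np.linalg.svd((h-c)[:,:2],full_matrices=False)[2][0]; u*=np.sign(u[0])
n=np.array([-u[1],u[0]])
print("axis",u,np.degrees(np.arctan2(u[1],u[0])))
for nm,q in(("handle",h),("all",Q)):
    s=(q-c)[:,:2]@u; t=(q-c)[:,:2]@n; print(nm,c,s.min(),s.max(),t.min(),t.max(),np.percentile(q[:,2],[50,95]))
# label
for n_ in("top","scene"):
    z=np.load(n_+"1.npz"); P=z["P"]; p=z["p"].astype(np.uint8)
    hsv=cv2.cvtColor(p,cv2.COLOR_RGB2HSV)
    r=np.zeros(p.shape[:2],bool)
    if n_=="top": r[160:190,245:298]=1
    else: r[225:255,265:325]=1
    w=((hsv[...,1]<60)&(hsv[...,2]>90)&r&(P[...,2]>.03)&(P[...,2]<.07)).astype(np.uint8)
    k,l,st,ce=cv2.connectedComponentsWithStats(cv2.morphologyEx(w,cv2.MORPH_CLOSE,np.ones((3,3))))
    i=1+st[1:,4].argmax(); q=P[l==i]; q=q[~np.isnan(q[:,0])]
    print(n_,st[i],ce[i],np.median(q,0),q.mean(0),q.min(0),q.max(0))
    v=np.linalg.svd(q-q.mean(0),full_matrices=False)[2]; print(v)
    rc=cv2.minAreaRect((q[:,:2]*1000).astype(np.float32)); print(rc)
E
```

```text
bench z 0.001112122522163972
1328 [ 0.37417459 -0.34525412  0.01545907] [ 0.54442414 -0.25299089  0.0703578 ]
0.03 1251 [ 0.46427616 -0.28967575  0.05545925]
0.04 1070 [ 0.45700083 -0.28799128  0.05894606]
0.05 851 [ 0.44659069 -0.28586161  0.06243362]
0.055 742 [ 0.44015103 -0.28428196  0.06391044]
0.06 671 [ 0.43741862 -0.28416594  0.06457464]
0.065 283 [ 0.43804879 -0.28505901  0.06645258]
0.07 1 [ 0.48144617 -0.29764646  0.0703578 ]
axis [ 0.96217711 -0.27242467] -15.80860017057592
handle [ 0.44015103 -0.28428196  0.06391044] -0.06690740792853653 0.07283453380095288 -0.030141909930351957 0.03214670874695511 [0.06442795 0.06790263]
all [ 0.44015103 -0.28428196  0.06391044] -0.06690740792853653 0.10145440545248041 -0.035284473677204324 0.0345979115727857 [0.06035462 0.06710594]
top [253 165  34  20 409] [269.58190709 174.25427873] [0.61572119 0.033535   0.05139673] [0.61548456 0.03464281 0.0508803 ] [ 0.59430595 -0.00616477  0.03363795] [0.63579196 0.07681763 0.06858066]
[[-0.20492096 -0.97877471 -0.00273407]
 [-0.68535896  0.14548317 -0.71352488]
 [-0.69877786  0.14434238  0.70062456]]
((615.29541015625, 35.234371185302734), (81.03135681152344, 28.563522338867188), 78.58428192138672)
scene [280 230  36  22 253] [297.26086957 239.93675889] [0.62153886 0.03735111 0.05408811] [0.62025021 0.03733266 0.05222002] [ 0.59463334 -0.0037736  -0.00151216] [0.63936087 0.07923093 0.06596492]
[[ 0.20976616  0.97768306 -0.01157566]
 [ 0.68365744 -0.13819723  0.71659893]
 [ 0.69900691 -0.158232   -0.6973894 ]]
((617.047607421875, 38.7238655090332), (84.98499298095703, 32.6311149597168), 79.55158996582031)
```

>>> step_arm([
  [436,-406,0,0,0,0,0],
  [436,-406,0,0,0,0,0],
  [436,-406,0,0,0,0,0],
  [436,-406,0,0,0,0,0],
  [436,-406,0,0,0,0,0],
  [436,-406,0,0,0,0,0],
  [436,-406,0,0,0,0,0],
  [436,-406,0,0,0,0,0],
  [436,-406,0,0,0,0,0],
  [436,-406,0,0,0,0,0],
  [436,-406,0,0,0,0,0],
  [436,-406,0,0,0,0,0],
  [436,-406,0,0,0,0,0],
  [436,-606,0,0,0,0,0],
  [436,-706,0,0,0,0,0],
  [436,-706,0,0,0,0,0],
  [436,-706,0,0,0,0,0],
  [436,-706,0,0,0,0,0],
  [436,-706,0,0,0,0,0],
  [436,-706,0,0,0,0,0],
])

```text
time: 1.77
position: [0.595, 0.0454, 0.4045]
ee_rot: [0.114, 0.993, -0.0, -0.0]
contact_force: [-0.0, -0.1, -0.0]
width: 0.0854
```

>>> step_arm([
  [-160,-310,-20,0,0,-0.047,0],
  [-160,-310,-20,0,0,-0.047,0],
  [-160,-310,-20,0,0,-0.047,0],
  [-160,-310,-20,0,0,-0.047,0],
  [-160,-310,-20,0,0,-0.047,0],
  [-160,-310,-20,0,0,-0.047,0],
  [-160,-310,-20,0,0,-0.047,0],
  [-160,-310,-20,0,0,-0.047,0],
  [-160,-310,-20,0,0,-0.047,0],
  [-160,-310,-20,0,0,-0.047,0],
  [-160,-310,-20,0,0,-0.047,0],
  [-160,-310,-20,0,0,-0.047,0],
  [-160,-310,-20,0,0,-0.047,0],
])

```text
time: 2.85
position: [0.436, -0.2613, 0.3846]
ee_rot: [0.136, 0.991, 0.0, 0.0]
contact_force: [0.0, 0.4, 0.9]
width: 0.0852
```

```bash
python3 - <<'E'
from h import *
p,d,o=grab("wrist"); save("w1.png",p); P=points("wrist",d,o); np.savez("w1.npz",p=p,P=P)
print(o["position"],o["ee_rot"],o["qpos"])
print("bench z",np.nanmedian(P[...,2]))
r=(abs(P[...,0]-.46)<.13)&(abs(P[...,1]+.29)<.07)
Q=P[r&(P[...,2]>.058)&(P[...,2]<.08)]
c=Q.mean(0)
u=np.array([.9622,-.2724])
for _ in range(6):
    s=(Q-c)[:,:2]@u; k=(s>-.05)&(s<.03)
    n=np.array([-u[1],u[0]]); t=(Q-c)[:,:2]@n; k&=abs(t-np.median(t[k]))<.02
    # centreline: mid of edges per slice
    b=np.arange(-.045,.03,.006); S=[];T=[]
    for a in b:
        j=k&(s>=a)&(s<a+.006)
        if j.sum()>10: S.append(a+.003);T.append((np.percentile(t[j],2)+np.percentile(t[j],98))/2)
    g=np.polyfit(S,T,1); u=u+g[0]*n; u/=np.linalg.norm(u)
n=np.array([-u[1],u[0]]); s=(Q-c)[:,:2]@u;t=(Q-c)[:,:2]@n
print("yaw",np.degrees(np.arctan2(u[1],u[0])),"c",c,"mid t",g[1], "s",s.min(),s.max(),"t",np.percentile(t[k],[1,99]))
A=P[r&(P[...,2]>.02)]; s=(A-c)[:,:2]@u; print("all s",np.percentile(s,[0,.3,99.7,100])); 
for a,bb in((.0,.03),(-.06,-.03),(.05,.1)):
    j=(s>a)&(s<bb); print(np.percentile(((A-c)[:,:2]@n)[j],[1,50,99]),np.percentile(A[j,2],[5,50,95]))
E
```

```text
[ 0.43600865 -0.2613317   0.38463585] [1.36342391e-01 9.90661733e-01 2.74190036e-04 9.27167219e-05] [ 0.39248391  0.3693564   0.0479681   2.11307506 -0.02919137  0.65974003
  1.75754886]
bench z 0.001224157349823174
yaw -15.697106665705022 c [ 0.42982532 -0.28348053  0.06422427] mid t -0.00018994628759320872 s -0.060174184469336374 0.06964096212731523 t [-0.0151275   0.01447656]
all s [-0.06028663 -0.0595038   0.1044256   0.10878863]
[-0.04463894 -0.01441317  0.06472191] [0.06318319 0.24325546 0.28050389]
[-0.01506291  0.00052824  0.01506756] [0.05241724 0.06439942 0.06577193]
[-0.03237387  0.00134897  0.03235041] [0.03213162 0.04848996 0.06488404]
```

View pics/w1.png

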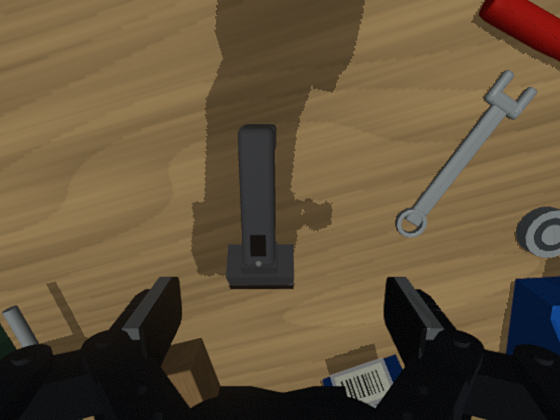

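The wrist view shows the scanner handle running upright from (258,125) to (258,245), with the nose at (260,265). The scanner yaw already matches the tool, so I'll descend and grip.

>>> step_arm([
  [-3,-23,0,0,0,0,0],
  [-3,-23,-40,0,0,0,0],
  [-3,-23,-80,0,0,0,0],
  [-3,-23,-110,0,0,0,0],
  [-3,-23,-130,0,0,0,0],
  [-3,-23,-150,0,0,0,0],
  [-3,-23,-165,0,0,0,0],
  [-3,-23,-175,0,0,0,0],
  [-3,-23,-181,0,0,0,0],
  [-3,-23,-181,0,0,0,0],
  [-3,-23,-181,0,0,0,0],
])

```text
time: 3.82
position: [0.4325, -0.2854, 0.204]
ee_rot: [0.137, 0.991, 0.0, 0.0]
contact_force: [0.6, -0.2, 0.7]
width: 0.0854
```

>>> step_arm([
  [0,0,0,0,0,0,1],
  [0,0,0,0,0,0,1],
  [0,0,0,0,0,0,1],
  [0,0,0,0,0,0,1],
  [0,0,0,0,0,0,1],
  [0,0,0,0,0,0,1],
  [0,0,0,0,0,0,1],
  [0,0,0,0,0,0,1],
  [0,0,0,0,0,0,1],
  [0,0,0,0,0,0,1],
  [0,0,0,0,0,0,1],
  [0,0,0,0,0,0,1],
], squeeze=60)

```text
time: 4.82
position: [0.4324, -0.2858, 0.2043]
ee_rot: [0.138, 0.99, -0.0, 0.001]
contact_force: [-0.1, 0.7, 6.8]
width: 0.0294
```

>>> step_arm([
  [0,0,5,0,0,0,1],
  [0,0,15,0,0,0,1],
  [0,0,30,0,0,0,1],
  [0,0,50,0,0,0,1],
  [0,0,75,0,0,0,1],
  [0,0,100,0,0,0,1],
  [0,0,120,0,0,0,1],
  [0,0,130,0,0,0,1],
  [0,0,136,0,0,0,1],
  [0,0,136,0,0,0,1],
  [0,0,136,0,0,0,1],
  [0,0,136,0,0,0,1],
  [0,0,136,0,0,0,1],
])

```text
time: 5.9
position: [0.432, -0.2855, 0.3386]
ee_rot: [0.137, 0.991, 0.0, -0.001]
contact_force: [0.5, 0.8, -2.7]
width: 0.0289
```

```bash
python3 - <<'E'
from h import *
p,d,o=grab("wrist"); save("w2.png",p); P=points("wrist",d,o); np.savez("w2.npz",p=p,P=P)
print(o["position"],o["ee_rot"],o["width"],o["contact_force"])
p,d,o=grab("scene"); save("s2.png",p[60:330,60:420]); np.savez("s2.npz",p=p,P=points("scene",d,o))
p,d,o=grab("top"); np.savez("t2.npz",p=p,P=points("top",d,o))
P=np.load("w2.npz")["P"]
T=R.from_quat(o["ee_rot"]).as_matrix(); L=(P-o["position"])@T  # tool coords
np.save("L2.npy",L)
r=(L[...,2]>.12)&(L[...,2]<.22)&(abs(L[...,1])<.045)&(abs(L[...,0])<.13)
A=L[r]; print(len(A))
for a in np.arange(-.12,.12,.01):
    j=(A[:,0]>a)&(A[:,0]<a+.01)
    if j.sum()>15: print(round(a,3),j.sum(),np.percentile(A[j,1],[1,99]).round(4),np.percentile(A[j,2],[5,50,95]).round(4))
E
```

```text
[ 0.43203617 -0.28548488  0.33857902] [ 1.37411461e-01  9.90513549e-01  3.34882974e-04 -9.41719444e-04] 0.028897186279041056 [ 0.48128655  0.80206893 -2.6573089 ]
27506
-0.06 262 [-0.0258  0.0229] [0.1721 0.174  0.1758]
-0.03 1294 [-0.0156  0.0138] [0.1391 0.1401 0.1432]
-0.02 1674 [-0.0158  0.0138] [0.139  0.14   0.1426]
-0.01 2253 [-0.0177  0.015 ] [0.1322 0.1397 0.1418]
-0.0 4262 [-0.0364  0.0335] [0.1223 0.1397 0.1583]
0.01 5876 [-0.0428  0.043 ] [0.1208 0.1388 0.1544]
0.02 2188 [-0.0163  0.013 ] [0.1389 0.1399 0.1424]
0.03 2347 [-0.0165  0.0129] [0.1388 0.1399 0.1425]
0.04 2515 [-0.0166  0.0125] [0.1388 0.1398 0.1421]
0.05 2776 [-0.0167  0.0124] [0.1387 0.1399 0.1423]
0.06 2053 [-0.0167  0.0125] [0.1403 0.1486 0.1925]
```

View pics/w2.png

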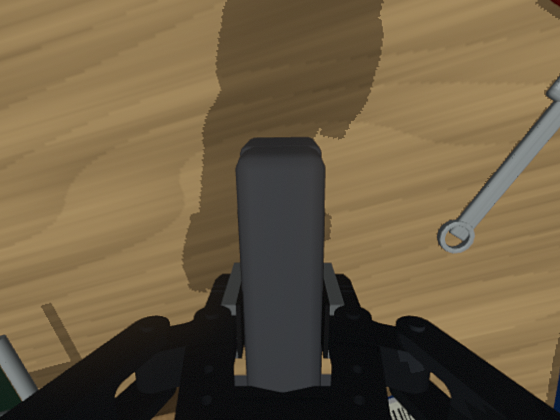

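View pics/s2.png

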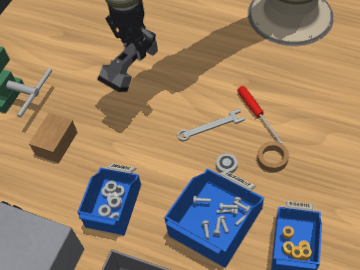

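The wrist view shows the handle level and centred between the fingers at (280,300). The scene crop shows the scanner lifted clear at (125,65). Next I'll carry it to the aiming pose.

>>> step_arm([
  [10,15,0,0,0,0,1],
  [25,45,0,0,0,0.01,1],
  [35,80,0,0,0,0.02,1],
  [40,115,0,0,0,0.03,1],
  [45,150,0,0,0,0.04,1],
  [45,185,0,0,0,0.05,1],
  [45,220,0,0,0,0.06,1],
  [42,255,0,0,0,0.07,1],
  [38,290,-5,0,0,0.07,1],
  [32,320,-12,0,0,0.07,1],
  [27,340,-20,0,0,0.07,1],
  [24,350,-25,0,0,0.07,1],
  [24,354,-27,0,0,0.07,1],
  [24,354,-27,0,0,0.07,1],
  [24,354,-27,0,0,0.07,1],
  [24,354,-27,0,0,0.07,1],
])

```text
time: 7.38
position: [0.4566, 0.067, 0.3129]
ee_rot: [0.104, 0.995, -0.0, 0.0]
contact_force: [-0.0, -0.4, -1.6]
width: 0.029
```

```bash
python3 - <<'E'
from h import *
o=env.get_obs(); T=R.from_quat(o["ee_rot"]).as_matrix()
print(o["position"],o["ee_rot"],o["width"])
B=T.copy(); x=-T[:,0]; z=-T[:,2]; g=o["position"]+T@[-.0005,-.0015,.154]
w=g+.094*x-.038*z; bx=(x-z)/2**.5; by=-np.cross(x,z); bz=np.cross(bx,by)
for l in([.6155,.035,.049],[.6195,.037,.049]): print("predicted label in window",(np.array(l)-w)@np.c_[bx,by,bz])
for n in("top","scene"):
    p,d,o=grab(n); P=points(n,d,o); np.savez(n+"3.npz",p=p,P=P); save(n+"3.png",cv2.resize(p[90:270,180:400],None,fx=3,fy=3))
P=np.load("top3.npz")["P"]
r=(abs(P[...,0]-.48)<.13)&(abs(P[...,1]-.06)<.06)&(P[...,2]>.08)&(P[...,2]<.18)
A=P[r]; u=x[:2]; n=np.array([-u[1],u[0]]); s=(A-g)[:,:2]@u; t=(A-g)[:,:2]@n
for a in np.arange(-.08,.12,.01):
    j=(s>a)&(s<a+.01)
    if j.sum()>3: print(round(a,2),j.sum(),np.percentile(t[j],[2,98]).round(4),np.median(A[j,2]).round(3))
E
```

```text
[0.45661789 0.06700128 0.31290883] [ 1.03828160e-01  9.94595191e-01 -1.99456777e-04  2.80273399e-04] 0.02899155777843471
predicted label in window [ 0.09857996  0.00309261 -0.00325096]
predicted label in window [ 0.10105613  0.00587562 -0.00077641]
0.05 16 [-0.0282 -0.0138] 0.141
0.06 63 [-0.0296 -0.0026] 0.151
0.07 84 [-0.0296  0.007 ] 0.16
0.08 109 [-0.0296  0.0353] 0.155
0.09 127 [-0.0292  0.0355] 0.146
0.1 95 [-0.0281  0.0355] 0.138
```

View pics/top3.png

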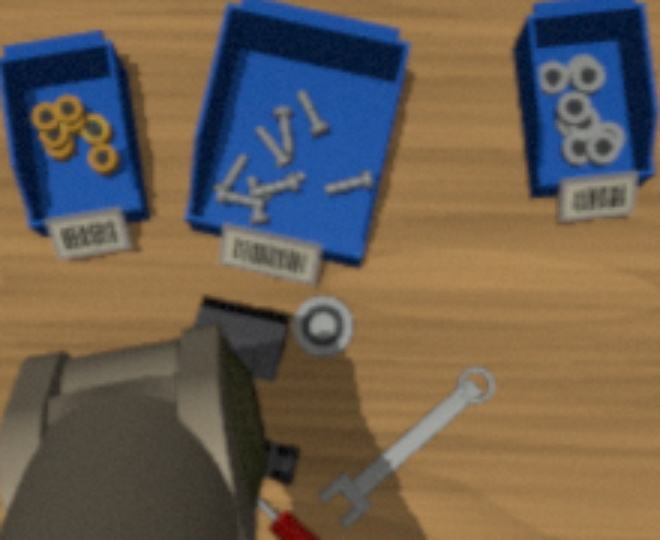

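The top view shows the nose at (245,335), squared up to the wide bin's label at (270,253). The offsets come out within about 4 mm. I'll hold it there.

>>> step_arm([
  [0,0,0,0,0,0,1],
  [0,0,0,0,0,0,1],
  [0,0,0,0,0,0,1],
  [0,0,0,0,0,0,1],
  [0,0,0,0,0,0,1],
  [0,0,0,0,0,0,1],
  [0,0,0,0,0,0,1],
  [0,0,0,0,0,0,1],
  [0,0,0,0,0,0,1],
  [0,0,0,0,0,0,1],
  [0,0,0,0,0,0,1],
  [0,0,0,0,0,0,1],
  [0,0,0,0,0,0,1],
  [0,0,0,0,0,0,1],
  [0,0,0,0,0,0,1],
  [0,0,0,0,0,0,1],
  [0,0,0,0,0,0,1],
  [0,0,0,0,0,0,1],
  [0,0,0,0,0,0,1],
  [0,0,0,0,0,0,1],
])

```text
time: 9.15
position: [0.4562, 0.0684, 0.3127]
ee_rot: [0.103, 0.995, -0.0, 0.0]
contact_force: [0.3, 0.4, -1.7]
width: 0.0292
```

>>> step_arm([
  [3,-15,5,0,0,0,1],
  [10,-40,15,0,0,0,1],
  [16,-75,27,0,0,-0.01,1],
  [20,-110,27,0,0,-0.02,1],
  [21,-145,27,0,0,-0.03,1],
  [21,-180,27,0,0,-0.04,1],
  [21,-215,27,0,0,-0.05,1],
  [18,-250,27,0,0,-0.06,1],
  [10,-285,27,0,0,-0.07,1],
  [0,-315,27,0,0,-0.07,1],
  [-12,-335,27,0,0,-0.07,1],
  [-20,-347,27,0,0,-0.07,1],
  [-24,-353,27,0,0,-0.07,1],
  [-24,-353,27,0,0,-0.07,1],
  [-24,-353,27,0,0,-0.07,1],
])

```text
time: 10.4
position: [0.4325, -0.2841, 0.3397]
ee_rot: [0.137, 0.991, 0.0, 0.0]
contact_force: [-0.0, 0.9, -1.4]
width: 0.0295
```

>>> step_arm([
  [0,0,-10,0,0,0,1],
  [0,0,-30,0,0,0,1],
  [0,0,-55,0,0,0,1],
  [0,0,-78,0,0,0,1],
  [0,0,-98,0,0,0,1],
  [0,0,-110,0,0,0,1],
  [0,0,-118,0,0,0,1],
  [0,0,-123,0,0,0,1],
  [0,0,-127,0,0,0,1],
  [0,0,-130,0,0,0,1],
  [0,0,-132,0,0,0,1],
  [0,0,-133,0,0,0,1],
  [0,0,-133,0,0,0,1],
  [0,0,-133,0,0,0,1],
])

```text
time: 11.57
position: [0.4322, -0.2847, 0.2071]
ee_rot: [0.138, 0.99, -0.0, 0.0]
contact_force: [-0.6, -0.1, -1.0]
width: 0.0293
```

>>> step_arm([
  [0,0,-1,0,0,0,1],
  [0,0,-2,0,0,0,1],
  [0,0,-3,0,0,0,1],
  [0,0,-3,0,0,0,1],
  [0,0,-3,0,0,0,1],
])

```text
time: 11.98
position: [0.4322, -0.2847, 0.2043]
ee_rot: [0.138, 0.991, -0.0, 0.0]
contact_force: [-1.4, 0.7, 8.7]
width: 0.0289
```

The scanner is on the bench, with force now +8.7 N. I'll open slowly, then rise.

>>> step_arm([
  [0,0,0,0,0,0,0.6],
  [0,0,0,0,0,0,0.55],
  [0,0,0,0,0,0,0.5],
  [0,0,0,0,0,0,0.4],
  [0,0,0,0,0,0,0.3],
  [0,0,0,0,0,0,0.2],
  [0,0,0,0,0,0,0.1],
  [0,0,0,0,0,0,0],
  [0,0,0,0,0,0,0],
  [0,0,0,0,0,0,0],
  [0,0,0,0,0,0,0],
  [0,0,0,0,0,0,0],
])

```text
time: 12.98
position: [0.4322, -0.2846, 0.2037]
ee_rot: [0.137, 0.991, -0.0, 0.0]
contact_force: [0.3, -0.1, 0.6]
width: 0.0856
```

>>> step_arm([
  [0,0,10,0,0,0,0],
  [0,0,25,0,0,0,0],
  [0,0,50,0,0,0,0],
  [0,0,85,0,0,0,0],
  [0,0,120,0,0,0,0],
  [0,0,155,0,0,0,0],
  [0,0,180,0,0,0,0],
  [0,0,190,0,0,0,0],
  [0,0,190,0,0,0,0],
  [0,0,190,0,0,0,0],
  [0,0,190,0,0,0,0],
])

```text
time: 13.9
position: [0.4318, -0.2843, 0.3926]
ee_rot: [0.137, 0.991, 0.0, -0.001]
contact_force: [0.9, -0.4, -1.2]
width: 0.0851
```

```bash
python3 - <<'E'
from h import *
p,d,o=grab("wrist"); save("w4.png",p); P=points("wrist",d,o)
print(o["time"],o["position"],o["width"],o["contact_force"])
r=(abs(P[...,0]-.43)<.09)&(abs(P[...,1]+.285)<.06)&(P[...,2]>.058)&(P[...,2]<.08)
Q=P[r]; print(Q.mean(0),Q.min(0),Q.max(0))
A=np.c_[Q[:,:2]-Q[:,:2].mean(0),np.ones(len(Q))]; print("slope",np.linalg.lstsq(A,Q[:,2],rcond=None)[0])
E
```

```text
13.9 [ 0.43181696 -0.28432581  0.39260139] 0.08510662308103555 [ 0.8853309  -0.42239478 -1.17034037]
[ 0.42948845 -0.28522099  0.06420121] [ 0.36865544 -0.31882506  0.05801557] [ 0.50102426 -0.25693146  0.06838012]
slope [-0.00278374 -0.00303491  0.06420121]
```

View pics/w4.png

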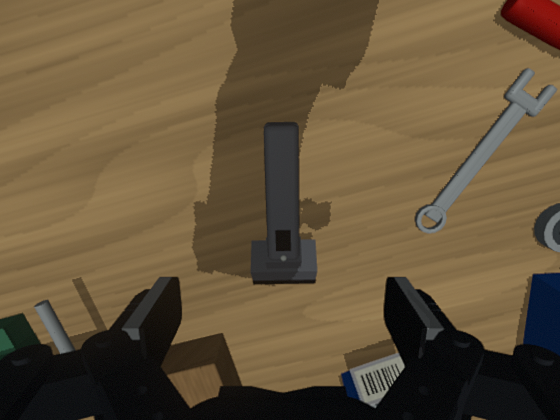

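The scanner is standing level at (283,200), back at its original place, and the gripper is clear of it.

```bash
python3 -c "from bench import env; print(env.job_done())"
```

```text
the job is handed in; nothing more can be done
None
```

I picked up the scanner, aimed it at the wide bin's barcode and held it still for about 1.7 s. Then I set it back on the bench, let go and handed the job in at about 14 s.

- **Aim:** just before the hold, I calculated the label at 99–101 mm from the window. It was 3–6 mm off sideways and 1–3 mm off vertically. The top camera put the nose about 3 mm nearer to centred than that. Heading and tilt matched the label to within a degree or two. These figures come from the tool pose and camera measurements; I had no direct check of the aim itself.
- **Put-down:** the scanner stands level, with a slope of about 0.003. The handle top is 64 mm high, the same as at the start, and the measured handle position is within about 2 mm of where it began. The gripper is open and clear, about 190 mm higher than where it let go.
- **Disagreements:** the two fixed cameras placed the label about 4 mm apart, well inside the tolerance. The top camera's first estimate of the handle's middle was about 5 mm off the wrist camera's, so I used the wrist camera's. No checks failed.

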